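Load the slide carrier into the ratchet press stand

ROBOT

A 6-joint arm with a two-finger parallel gripper is mounted at the origin on the work surface. World frame = base frame: x ahead of the robot, y to its left, z up, the work surface at z = 0. Lengths are in m, angles in rad, forces in N, time in s.
With the tool pointing down it reaches from about 0.4 to 0.825 m from the base axis. Payload 7 kg.
Tool frame: the origin (TCP) lies on the centre line of the jaws, within the pads' length; the fingertips stand 14 mm ahead of it and the grasp point (between the pads) lies 5 mm behind it; z points along the fingers, x is the direction in which the jaws open and shut, and the axes are right-handed (so a half turn about z gives the same grasp; the last joint's range is limited). The gripper opens to 85 mm and grips with 20 to 120 N. Pads are 22 mm wide; open, the fingers measure 114 mm over their backs; the gripper's body (76 mm by 85 mm) begins 54 mm behind the grasp point. The pads swing forward as they close: fully open they stand 13 mm farther back than shut.
Start: joints at [1.453, 0.359, 0.012, 0, -1.224, -0.288], TCP at [0.266, 0.62, 0.245] pointing down, gripper open.
Joint ranges: [-3.07, 3.07], [-1.43, 2.12], [-1.02, 1.25], [-3.03, 1.67], [-3.05, -0], [-3.03, 3.03]. Speed limits (rad/s): [2.39, 2.39, 3.01, 3.14, 3.14, 3.14].

INTERFACE

Orientations are given as a 3x3 rotation matrix whose columns are the frame's x, y, z axes.
In Python, from bench import env gives the robot as it stands. The module is installed in compiled form; this text tells all that it offers.
- The arm moves only by the tool carry_out, never from a script. Its argument "series" is a list of rows, each a list of 3 entries, a list of its own where there are three numbers: the turn, a rotation vector about the tool's x, y, z in rad, then the shift along the tool's x, y, z in mm, then the opening, from 0 (shut) to 1 (fully open). A call has exactly 8 rows; each row shifts and turns the commanded pose from where the row before left it, along the tool's axes as they then stand; what a row does not reach is not made up. A row lasts 1/10 s, in which the tool goes at most 50 mm and 8.59 degrees, less where a joint would pass 70% of its speed; a pose out of reach is approached as far as the arm can. A call is refused whole if a number of a shift passes 50 or a number of a turn 0.15, either way. A call with a gripper value outside its range is refused whole. The fingers move at their own pace and stop on an object; "grip_force" is the grip in N (left out, the last holds). Time passes only in rows, so rows that do not move let the fingers close, or fill a call up. It gives the time, the measured TCP pose, the force and the opening at its end, in the units of the state.
- env.sense(): the state, without advancing time (a new reading comes with each control period).
- env.get_image(name): name is "scene" or "side" or "wrist"; returns a dict with "img" (384x512x3 uint8, red, green, blue), "K" (3x3 intrinsics, pixels), "R" (3x3) and "t" (3): a world point X has camera coordinates R X + t. Camera axes: x right, y down, z forward; pixel columns grow to the right and rows downward; lengths in m; the calibration is good to about 2 mm. A picture is of the moment at which its call begins. There is no depth.
- env.finish_job(): hands the job in, once; it reports no verdict.
Trained networks look in the newest picture that a camera, given by its name, has taken for a name from the list of things; names that differ only in an ending like _2 or _b are one class to them, and where a whole thing is asked for, a point or a joint stands for the part that bears it (a point fixed in the world has none). Each returns a list of dicts, best first, with "conf" (0 to 1); they miss things now and then, are a little off and sometimes report something else, mostly with a low value. They report only what shows in the picture. A call takes as long as a camera call. They do not tell look-alikes from the thing itself.
- env.find_in(target, camera): "extent" ([centre column, centre row, width, height] in pixels, round what is visible of it).
The state is a dict: "t": time; "joint_positions": joint angles; "joint_velocities": joint speeds; "tau": joint torques, N m; "tool_pos": TCP position; "tool_rot": TCP orientation; "contact_force": force on the tool from outside, world axes, zero at the start; "ft_torque": the same for the moment, N m; "width": opening from 0.0 (shut) to 1.0 (fully open).
Only numpy, scipy, OpenCV 4.12 (cv2) and the standard library are available. Lean on these libraries where they do the work, as an engineer would, in place of code of your own. Each camera call takes 0.05 s, during which the arm holds its last target.

TASK

Pull the press stand's rail up by its black handle until the pawl has clicked under the top tooth, and let go so that the pawl holds it. Then slide the orange slide carrier along the lane under the raised foot, plate end first, until you feel it pushed gently but firmly home against the brass stop. Finally let go of it and press the green pad down to lift the pawl and hold it there until the foot has sunk by its own weight onto the carrier, then back away; never force anything and leave the other things where they are.

Things in the scene. Friction and masses are not known exactly. Their poses are not given: they have to be found in the camera images.
- press: Grey press stand, fixed. Origin: bench level under the centre line of its rail; x = direction in which the carrier is pushed in, y towards the green pad, z up. Dark base plate (deck) 8 mm thick, x -115 to +85, y -145 to +60 mm. The rail slides up between two grey uprights (x +-24, y +-12 mm, 150 mm high). The foot hangs over the carrier's lane, whose middle line is y = -85 mm.
- lane_mouth (a point): Middle of the flared mouth of the carrier's lane, on the deck's top face (press x -70, y -85 mm, 8 mm above the bench); axes as the press. The mouth is about 93 mm wide and narrows over 40 mm to a straight lane between two aluminium ribs 65 mm apart (2.5 mm play on each side of the carrier), 10 mm high, which runs on along +x to the fence.
- fence: Aluminium block closing the lane, 12 (x) x 70 x 26 mm, origin under its centre, axes as the press. From its -x face (6 mm before the origin) a rigid brass stop, an 18 mm disc 10 mm above the deck, reaches out 2 to 16 mm towards -x: set differently each time and not reported, so find it by feel. A carrier pressed on it with 3 to 15 N is home; over 25 N is forced.
- handle_grip (a point): Centre of the black handle bar on top of the rail: 50 mm (press x) x 14 mm (press y) x 28 mm high, free all round and above; 207 mm above the bench with the rail down. It moves with the rail; axes as the press. Pinch it across its 14 mm, along press y. On the top tooth a red band on the rail stands just above the uprights.
- rail (a joint): Height of the rail in m: 0 = foot on the deck (start). Sprung pawl holds it at 0.030, 0.044 and 0.058 (top tooth); each tooth clicks in some 1 mm above its value, and the rail settles back on it when let go. Rail weighs 0.45 to 0.75 kg (hidden), damped 80 N s/m: pulling up at 30 mm/s takes 8 to 15 N. Rubber top buffer begins at 0.063; past 0.067 is forced. Pawl lifted, it sinks at 40 to 80 mm/s.
- foot: Pressing foot 30 x 30 mm, origin at the centre of its underside, over the lane's middle line (press x 0, y -85 mm). Underside's height above the deck = joint rail. A blue arm, 16 mm wide, top 40 mm above the underside, joins it to the rail. It may press the carrier with at most 20 N; do not push it by hand.
- release (a joint): Angle of the pawl with its lever in rad: 0 = pawl in the rack (sprung), about 0.15 = pawl clear of the teeth so that the rail sinks, 0.32 = end of travel. Grows as the green pad is pressed down; springs back by itself.
- lever_pad: Green pad at the lever's end, 30 x 28 mm, origin at the centre of its top face: at rest 122 mm along press y from the rail and 92 mm above the bench, free above. Press it straight down with shut fingers: some 16 mm frees the pawl, 34 mm is its end (it swings about a pivot at press y 17 mm, 75 mm above the bench). It takes 2 to 6 N; over 25 N is forced.
- carrier_tab (a point): Centre of the orange carrier's upright tab, the place to grip it: 28 mm long (carrier x), 8 mm thick (carrier y), 48 mm high, from 16 to 64 mm above the carrier's underside (this point: 40 mm above it). Axes as the carrier: x points to the leading end, 106 mm ahead of this point. Pinch along carrier y. When loaded, carrier x = press x.
- carrier_base (a point): Centre of the underside of the orange slide carrier: plate 120 (x) x 60 x 16 mm high with a glass slide on top, tab at its -x end (46 mm behind this centre). About 0.18 kg. Starts flat on the bench.
- carrier: The whole orange carrier; same origin and axes as point carrier_base.
- spare: Bystander: blue carrier of the same shape, 120 x 60 x 64 mm, origin under its plate's centre. Leave it.
- mountant: Bystander: amber bottle 44 mm wide, 85 mm high, origin underneath.
- dish: Bystander: shallow glass dish 90 mm wide, 16 mm high, origin underneath.
- slidebox: Bystander: grey open slide box 100 x 140 x 35 mm, origin underneath.
- beaker: Bystander: glass beaker 70 mm wide, 85 mm high, origin underneath.
- stain: Bystander: white jar with blue cap, 50 mm wide, 65 mm high, origin underneath.
- brush: Bystander: brush 170 mm long lying on the bench.
There are look-alikes about, which are no part of the job. Of the things like the carrier, leave any that is purple; of the rest the smaller one is meant.

How it is judged:
On the way, in this order (a step that is already met when the one before it is completed fails the run):
1. the rail is let go and held by the pawl on its top tooth (value of joint rail between 0.0555 and 0.0605 m and value of joint release below 0.1 rad and contact force between the fingers and handle below 0.1 N and velocity of joint rail between -0.004 and 0.004 m/s), for 0.3 s.
2. with the rail still up, the orange carrier is in the lane and pressed home on the brass stop with at least 2 N (value of joint rail between 0.0555 and 0.0605 m and y of carrier_base in the frame of press between -0.0895 and -0.0805 m and z of carrier_base in the frame of press between 0.005 and 0.0105 m and angle between the x axis of carrier_base and the x axis of press, either way round below 0.1 rad and contact force between carrier and fence above 2 N), for 0.2 s.
3. the green pad is pressed so that the pawl is lifted and the rail sinks below its top tooth, the carrier no longer held (value of joint release above 0.08 rad and value of joint rail below 0.052 m and contact force between the fingers and carrier below 0.1 N).
At the end, for the whole second after the job is handed in: The foot rests on the orange carrier (at least 1 N, rail at 0.013 to 0.0185), the carrier lies flat on the deck in the lane (within 4.5 mm of its middle line, within 0.1 rad) with its leading end where the stop can be, the pawl lever is back up (below 0.08 rad), all at rest (value of joint rail between 0.013 and 0.0185 m and y of carrier_base in the frame of press between -0.0895 and -0.0805 m and z of carrier_base in the frame of press between 0.005 and 0.0105 m and angle between the x axis of carrier_base and the x axis of press, either way round below 0.1 rad and x of carrier_base in the frame of press between -0.0145 and 0.0065 m and contact force between foot and carrier above 1 N and value of joint release below 0.08 rad and linear speed of carrier below 0.01 m/s and velocity of joint rail between -0.004 and 0.004 m/s); the robot touches nothing.
It fails at once if the rail is forced past 0.067 into its top buffer (value of joint rail above 0.067 m).
It fails at once if the carrier is pushed on the stop or fence with more than 25 N (contact force between carrier and fence above 25 N).
It fails at once if the green pad is pressed with more than 25 N (contact force between anything else and lever_pad above 25 N).
It fails at once if the foot presses or knocks the carrier with more than 20 N, or the fingers push on the foot or its arm with more than 2 N (contact force between foot and carrier above 20 N or contact force between the fingers and foot above 2 N).
It fails at once if a bystander (blue carrier, bottle, jar, beaker, dish, slide box, brush) is moved by more than 30 mm (distance of any of spare, mountant, dish, slidebox, beaker, stain, brush from where it was at the start of the episode above 0.03 m).
It also fails if it takes over 69 s, if anything falls off the work surface, if the arm or the gripper's body presses on something with over 40 N, if the wrist force passes 120 N, or if a joint passes its speed limit or range.

## Working session

There is one attempt and no reset: what is moved stays moved. The work goes in short steps, Python scripts to look and compute and a tool call to move; the robot and the scene stay as the last step left them, time stands still between calls to the robot, and variables do not carry over. Pictures are saved under pics/ and viewed, and the job is handed in when it is done.

Besides the shell and the picture viewer there is one more tool, called after "Emit:" as a command line: name --argument value ..., lists and objects as JSON in quotes. carry_out: Moves the arm, as the interface text tells. Its arguments: {"type":"object","properties":{"series":{"type":"array"},"grip_force":{"type":"number"}},"required":["series"]}

```bash
mkdir -p pics; cat > h.py <<'E'
import numpy as np, cv2
from bench import env
def shot(name,fn):
    d=env.get_image(name); cv2.imwrite('pics/'+fn,d['img'][:,:,::-1]); return d
E
python3 - <<'E'
from h import *
s=env.sense(); print(s)
for n in ['scene','side','wrist']:
    d=shot(n,n+'0.png'); print(n,d['K'].tolist(),d['R'].round(4).tolist(),d['t'].round(4).tolist())
    for t in ['press','fence','handle_grip','foot','lever_pad','carrier','carrier_tab','spare','slidebox','brush','dish','beaker','mountant','stain']:
        r=env.find_in(t,n); print(t,[(round(q['conf'],2),[round(v) for v in q['extent']]) for q in r])
E
```

```text
{'t': 0.0, 'joint_positions': array([ 1.45305653e+00,  3.59370869e-01,  1.10879299e-02, -3.29387765e-04,
       -1.22408501e+00, -2.88107633e-01]), 'joint_velocities': array([ 0.0015276 ,  0.00070815, -0.00283276, -0.00047385,  0.00037951,
       -0.00075384]), 'tau': array([ 3.33315384e-04, -5.83330965e+01,  2.93413585e+01,  6.93680361e+00,
       -6.05312278e-03, -1.88304045e-05]), 'tool_pos': array([0.26633433, 0.61975822, 0.2443904 ]), 'tool_rot': array([[-3.94900161e-01, -9.18723909e-01, -4.92256555e-04],
       [-9.18722657e-01,  3.94900439e-01, -1.52433789e-03],
       [ 1.59483800e-03, -1.49714028e-04, -9.99998717e-01]]), 'contact_force': array([ 0.52492515,  0.71646251, -0.46622078]), 'ft_torque': array([0.0642496 , 0.00799134, 0.03599403]), 'width': 1.0052888001774363}
scene [[430.31279774327766, 0.0, 251.1460563954201], [0.0, 430.31279774327766, 188.80627957074654], [0.0, 0.0, 1.0]] [[-0.5862, 0.8101, 0.0101], [0.574, 0.4241, -0.7005], [-0.5718, -0.4049, -0.7136]] [0.3515, -0.2409, 1.962]
press [(0.91, [264, 210, 80, 61])]
fence [(0.57, [242, 221, 22, 11]), (0.4, [266, 209
[... 1194 characters left out ...]
[290, 282, 46, 26])]
spare [(0.68, [340, 271, 42, 25])]
slidebox [(0.59, [231, 174, 32, 22])]
brush [(0.68, [295, 200, 14, 20]), (0.48, [175, 168, 36, 9])]
dish []
beaker [(0.71, [317, 214, 21, 29]), (0.45, [288, 281, 44, 28])]
mountant [(0.77, [266, 175, 8, 16])]
stain [(0.68, [295, 200, 12, 21])]
wrist [[272.03525943238196, 0.0, 260.13852569426757], [0.0, 272.03525943238196, 195.51373037241862], [0.0, 0.0, 1.0]] [[-0.394, -0.9191, -0.0004], [-0.8741, 0.3745, 0.3093], [-0.2842, 0.1222, -0.9509]] [0.675, -0.0391, 0.3796]
press []
fence []
handle_grip []
foot []
lever_pad []
carrier []
carrier_tab []
spare []
slidebox []
brush [(0.6, [259, 54, 60, 109])]
dish []
beaker []
mountant []
stain []
```

```bash
python3 - <<'E'
import cv2
a=cv2.imread('pics/scene0.png')[80:320,130:450]; cv2.imwrite('pics/sc.png',cv2.resize(a,(800,600),interpolation=3))
a=cv2.imread('pics/side0.png')[134:384,150:400]; cv2.imwrite('pics/sd.png',cv2.resize(a,(600,600),interpolation=3))
E
```

```text
(no output)
```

View pics/sc.png

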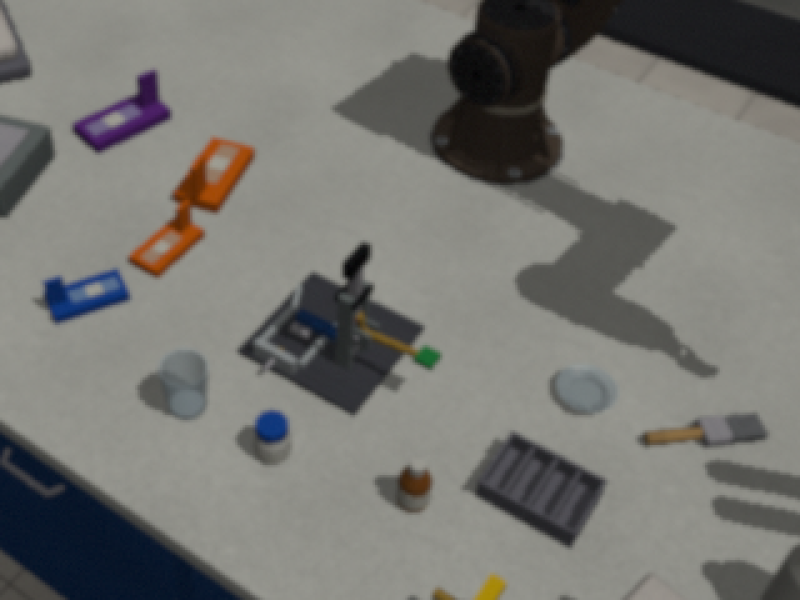

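View pics/sd.png

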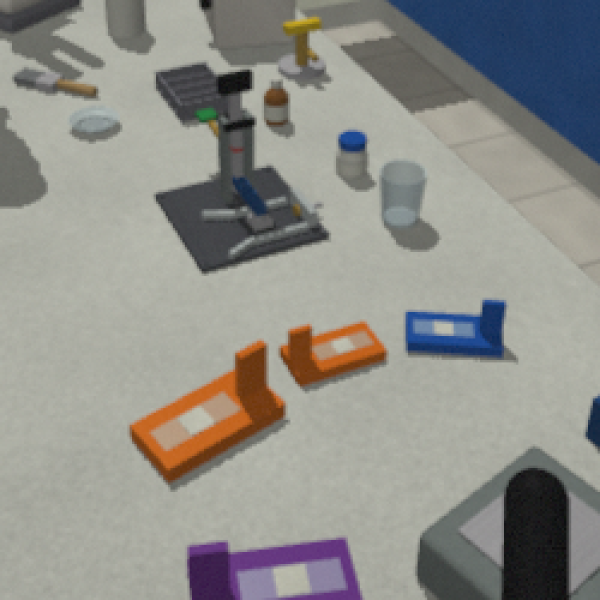

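```bash
cat >> h.py <<'E'
CAM={}
def cam(name):
    if name not in CAM: CAM[name]=env.get_image(name)
    return CAM[name]
def proj(X,d):
    X=np.atleast_2d(X); c=X@d['R'].T+d['t']; p=c@d['K'].T; return p[:,:2]/p[:,2:]
def ray(px,z,d):
    v=d['R'].T@np.linalg.inv(d['K'])@np.array([px[0],px[1],1.]); o=-d['R'].T@d['t']
    return o+v*(z-o[2])/v[2]
def tri(obs):
    A=[];b=[]
    for d,px in obs:
        v=d['R'].T@np.linalg.inv(d['K'])@np.array([px[0],px[1],1.]);v/=np.linalg.norm(v);o=-d['R'].T@d['t']
        P=np.eye(3)-np.outer(v,v);A.append(P);b.append(P@o)
    return np.linalg.lstsq(np.vstack(A),np.hstack(b),rcond=None)[0]
E
python3 - <<'E'
from h import *
S=cam('scene');D=cam('side')
sc=lambda x,y:(130+x*.4,80+y*.4)
sd=lambda x,y:(150+x/2.4,134+y/2.4)
for n,p in dict(L=(240,350),T=(315,273),R=(424,327),B=(354,412)).items(): print(n,ray(sc(*p),.008,S).round(3))
for n,p in dict(T=(156,200),L=(206,271),B=(328,236)).items(): print('side',n,ray(sd(*p),.008,D).round(3))
print('handle',tri([(S,(272,184)),(D,(248,168))]).round(3))
print('pad',tri([(S,sc(428,355)),(D,sd(207,115))]).round(3))
print('tab',tri([(S,sc(183,205)),(D,sd(299,329))]).round(3))
for n,p in dict(a=(130,260),b=(158,273),c=(203,236)).items(): print(n,ray(sc(*p),.010,S).round(3))
E
```

```text
L [ 0.675 -0.06   0.008]
T [ 0.479 -0.064  0.008]
R [0.474 0.136 0.008]
B [0.67  0.14  0.008]
side T [0.466 0.111 0.008]
side L [ 0.478 -0.083  0.008]
side B [ 0.67  -0.075  0.008]
handle [0.587 0.075 0.206]
pad [0.582 0.198 0.088]
tab [ 0.523 -0.295  0.061]
a [ 0.633 -0.318  0.01 ]
b [ 0.628 -0.262  0.01 ]
c [ 0.521 -0.259  0.01 ]
```

Emit:
carry_out --series '[[[0,0,-0.1015],[0,0,-40],1],[[0,0,-0.1015],[0,0,-40],1],[[0,0,-0.1015],[0,0,-40],1],[[0,0,-0.1015],[0,0,-40],1],[[0,0,0],[40,-18,0],1],[[0,0,0],[40,-18,0],1],[[0,0,0],[40,-18,0],1],[[0,0,0],[40,-18,0],1]]'

```text
t: 3.15
tool_pos: [0.3388, 0.4586, 0.4054]
tool_rot: [[0.001, -1.0, 0.0], [-1.0, -0.001, 0.0], [-0.0, -0.0, -1.0]]
contact_force: [1.1, 0.1, 0.3]
width: 0.998
```

Emit:
carry_out --series '[[[0,0,0],[44,-22,0],1],[[0,0,0],[44,-22,0],1],[[0,0,0],[44,-22,0],1],[[0,0,0],[44,-22,0],1],[[0,0,0],[44,-22,0],1],[[0,0,0],[44,-22,0],1],[[0,0,0],[44,-22,0],1],[[0,0,0],[44,-22,0],1]]'

```text
t: 3.95
tool_pos: [0.515, 0.1062, 0.4058]
tool_rot: [[0.001, -1.0, 0.001], [-1.0, -0.001, 0.001], [-0.001, -0.001, -1.0]]
contact_force: [1.8, 0.6, 0.3]
width: 1.003
```

Emit:
carry_out --series '[[[0,0,0],[30,-10,0],1],[[0,0,0],[30,-10,0],1],[[0,0,0],[30,0,0],1],[[0,0,0],[0,0,0],1],[[0,0,0],[0,0,0],1],[[0,0,0],[0,0,0],1],[[0,0,0],[0,0,0],1],[[0,0,0],[0,0,0],1]]'

```text
t: 4.75
tool_pos: [0.5345, 0.019, 0.4053]
tool_rot: [[0.001, -1.0, 0.0], [-1.0, -0.001, 0.0], [-0.0, -0.0, -1.0]]
contact_force: [0.6, 0.7, -0.1]
width: 1.004
```

```bash
python3 - <<'E'
from h import *
d=shot('wrist','w1.png'); np.savez('w1.npz',K=d['K'],R=d['R'],t=d['t'])
cv2.imwrite('pics/w1b.png',cv2.resize(d['img'][:,:,::-1],(800,600),interpolation=3))
s=env.sense();print(s['t'],s['tool_pos'],s['contact_force'],s['joint_positions'])
E
```

```text
4.8 [0.53454888 0.01890539 0.40529054] [-0.06611971  0.57024815 -0.45403483] [ 4.02067511e-01  6.15537305e-02 -1.32809659e-02 -4.77933029e-05
 -1.49593478e+00  1.17005087e+00]
```

View pics/w1b.png

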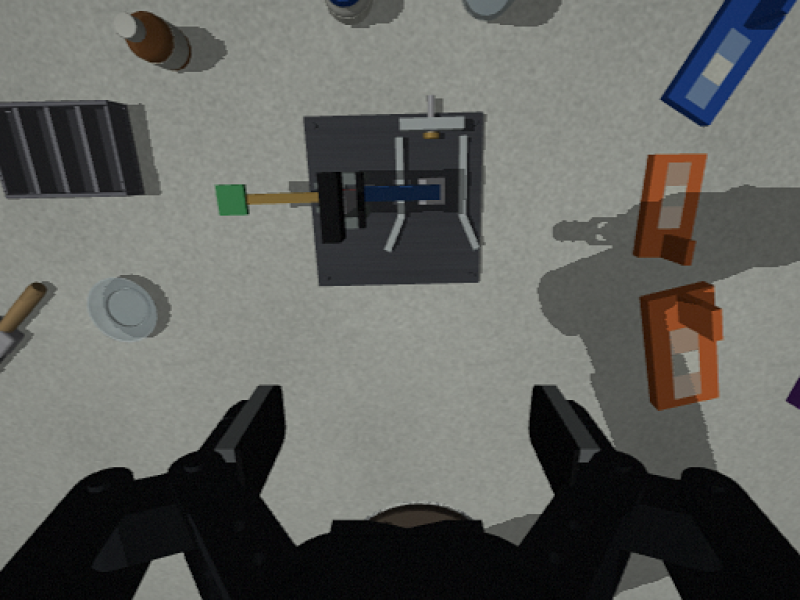

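```bash
python3 - <<'E'
import cv2
a=cv2.imread('pics/w1.png')
cv2.imwrite('pics/w1p.png',cv2.resize(a[50:200,130:330],(800,600),interpolation=2))
cv2.imwrite('pics/w1c.png',cv2.resize(a[85:185,390:480],(540,600),interpolation=2))
E
```

```text
(no output)
```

View pics/w1p.png

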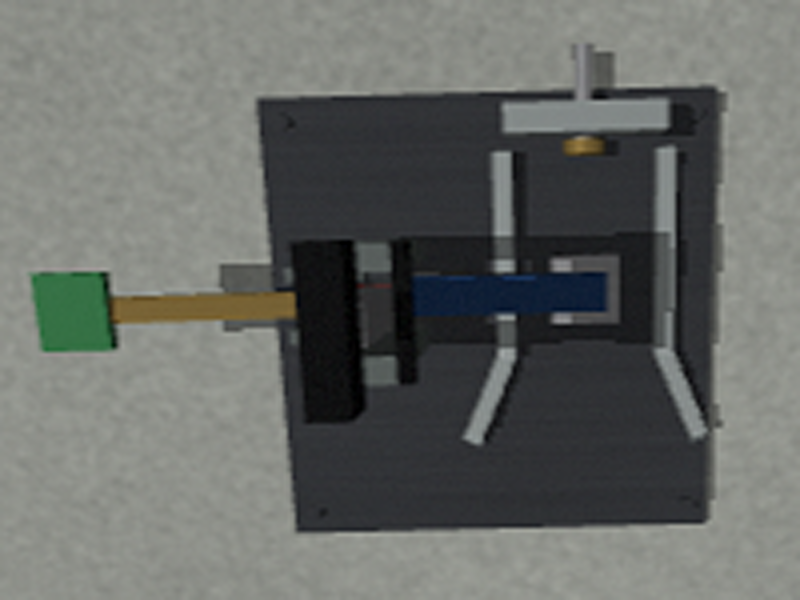

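View pics/w1c.png

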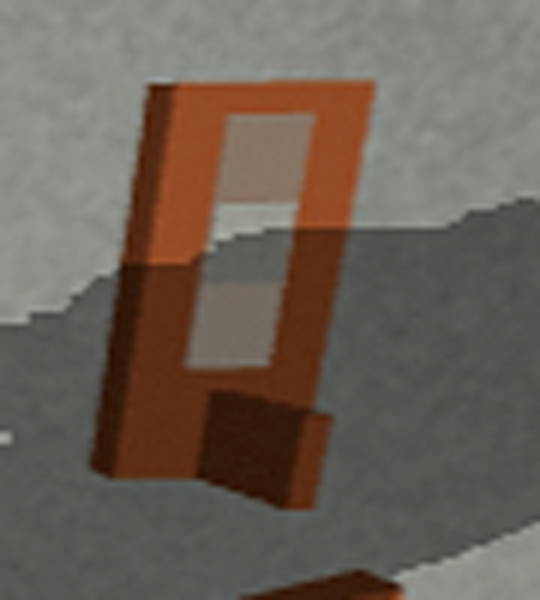

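```bash
cat > fit.py <<'E'
from h import *
from scipy.optimize import least_squares
def T(p,P):
    c,s=np.cos(p[2]),np.sin(p[2]); P=np.array(P,float)
    return np.c_[p[0]+c*P[:,0]-s*P[:,1],p[1]+s*P[:,0]+c*P[:,1],P[:,2]]
def fit(p0,P,px,d):
    P=np.array(P)/1000.; px=np.array(px,float)
    r=least_squares(lambda p:(proj(T(p,P),d)-px).ravel(),p0)
    print(r.x.round(4),'res px',r.fun.reshape(-1,2).round(1).tolist()); return r.x
E
python3 - <<'E'
from fit import *
d=dict(np.load('w1.npz'))
f=lambda L:[(130+x/4-.4,50+y/4-.4) for x,y in L]
g=lambda L:[(390+x/6-.4,85+y/6-.4) for x,y in L]
p=fit([.587,.077,0],[(85,60,8),(85,-145,8),(-115,-145,8),(-115,60,8)],f([(258,99),(718,88),(707,521),(297,531)]),d)
print('pad pred',(proj(T(p,np.array([(0,122,92)])/1e3),d)),f([(73,311)]))
print('handle top corners pred',(proj(T(p,np.array([(25,7,221),(-25,7,221),(25,-7,221),(-25,-7,221)])/1e3),d)),f([(292,241),(305,422),(353,240),(350,420)]))
print('lane ribs pred',proj(T(p,np.array([(-70,-85+46,18),(-70,-85-46,18),(-30,-85+32.5,18),(-30,-85-32.5,18)])/1e3),d),f([(474,440),(698,435),(508,350),(668,348)]))
cc=fit([.58,-.285,0],[(60,30,16),(60,-30,16),(-60,30,16),(-32,4,64),(-32,-4,64),(-60,-4,64),(-60,4,64)],g([(172,84),(375,80),(115,479),(300,412),(330,415),(317,509),(288,509)]),d)
print('tab',T(cc,[(-.046,0,.04)]))
# other carrier size
E
```

```text
[0.5862 0.0747 0.0266] res px [[-0.3, -0.3], [0.4, -0.6], [-0.0, 0.6], [-0.1, 0.5]]
pad pred [[147.60941681 127.59890281]] [(147.85, 127.35)]
handle top corners pred [[202.33750037 109.96584977]
 [206.24142055 155.42658116]
 [215.09330834 109.63993335]
 [218.36979938 155.13297003]] [(202.6, 109.85), (205.85, 155.1), (217.85, 109.6), (217.1, 154.6)]
lane ribs pred [[252.32643297 160.35261163]
 [300.48635005 159.19528508]
 [258.84497933 138.94419506]
 [293.69976957 138.08482098]] [(248.1, 159.6), (304.1, 158.35), (256.6, 137.1), (296.6, 136.6)]
[ 0.5703 -0.2955  0.0246] res px [[-0.0, -0.2], [-0.2, -0.3], [-0.3, 0.0], [0.7, 0.4], [0.4, -0.2], [-0.4, 0.1], [-0.2, 0.2]]
tab [[ 0.52432491 -0.29665525  0.04      ]]
```

Emit:
carry_out --series '[[[0,0,-0.026],[-27,-26,0],1],[[0,0,0],[-27,-27,0],1],[[0,0,0],[0,0,40],1],[[0,0,0],[0,0,40],1],[[0,0,0],[0,0,40],1],[[0,0,0],[0,0,20],1],[[0,0,0],[0,0,10],1],[[0,0,0],[0,0,0],1]]'

```text
t: 5.6
tool_pos: [0.5865, 0.0731, 0.2543]
tool_rot: [[0.027, -1.0, -0.002], [-1.0, -0.027, -0.001], [0.001, 0.002, -1.0]]
contact_force: [1.0, 0.2, 0.0]
width: 1.001
```

```bash
python3 - <<'E'
from h import *
shot('wrist','w2.png'); 
s=env.sense();print(s['t'],s['tool_pos'],s['tool_rot'].round(4),s['contact_force'])
E
```

```text
5.65 [0.58719155 0.07315897 0.25580735] [[ 2.670e-02 -9.996e-01  3.000e-04]
 [-9.996e-01 -2.670e-02 -3.000e-04]
 [ 3.000e-04 -3.000e-04 -1.000e+00]] [0.8102971  0.07348152 0.86492835]
```

View pics/w2.png

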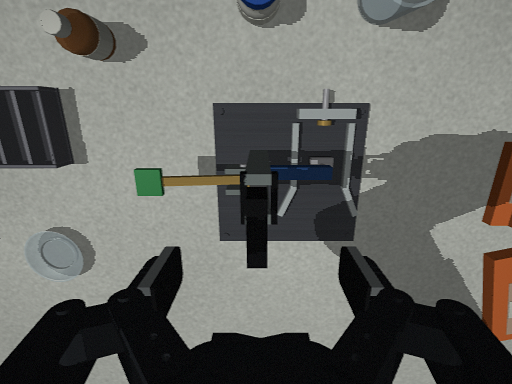

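Emit:
carry_out --series '[[[0,0,0],[-1.5,0,20],1],[[0,0,0],[0,0,20],1],[[0,0,0],[0,0,12],1],[[0,0,0],[0,0,0],0],[[0,0,0],[0,0,0],0],[[0,0,0],[0,0,0],0],[[0,0,0],[0,0,0],0],[[0,0,0],[0,0,0],0]]' --grip_force 50

```text
t: 6.45
tool_pos: [0.5873, 0.0753, 0.2042]
tool_rot: [[0.026, -1.0, 0.002], [-1.0, -0.026, 0.002], [-0.002, -0.002, -1.0]]
contact_force: [-5.8, 9.3, 6.6]
width: 0.156
```

Emit:
carry_out --series '[[[0,0,0],[0,0,0],0],[[0,0,0],[0,0,-3],0],[[0,0,0],[0,0,-3],0],[[0,0,0],[0,0,-3],0],[[0,0,0],[0,0,-3],0],[[0,0,0],[0,0,-3],0],[[0,0,0],[0,0,-3],0],[[0,0,0],[0,0,-3],0]]'

```text
t: 7.25
tool_pos: [0.5871, 0.0754, 0.2232]
tool_rot: [[0.026, -1.0, -0.0], [-1.0, -0.026, 0.001], [-0.001, 0.0, -1.0]]
contact_force: [5.2, 5.1, -10.9]
width: 0.152
```

Emit:
carry_out --series '[[[0,0,0],[0,0,-3],0],[[0,0,0],[0,0,-3],0],[[0,0,0],[0,0,-3],0],[[0,0,0],[0,0,-3],0],[[0,0,0],[0,0,-3],0],[[0,0,0],[0,0,-3],0],[[0,0,0],[0,0,-3],0],[[0,0,0],[0,0,0],0]]'

```text
t: 8.05
tool_pos: [0.5872, 0.0754, 0.2445]
tool_rot: [[0.026, -1.0, 0.0], [-1.0, -0.026, 0.001], [-0.001, -0.0, -1.0]]
contact_force: [3.9, 4.5, -7.1]
width: 0.155
```

Emit:
carry_out --series '[[[0,0,0],[0,0,-3],0],[[0,0,0],[0,0,-3],0],[[0,0,0],[0,0,-3],0],[[0,0,0],[0,0,-3],0],[[0,0,0],[0,0,-3],0],[[0,0,0],[0,0,0],0],[[0,0,0],[0,0,0],0],[[0,0,0],[0,0,0],0]]'

```text
t: 8.85
tool_pos: [0.5871, 0.0754, 0.2594]
tool_rot: [[0.026, -1.0, 0.0], [-1.0, -0.026, 0.001], [-0.001, -0.0, -1.0]]
contact_force: [2.3, 4.0, -6.5]
width: 0.155
```

```bash
python3 - <<'E'
from h import *
d=shot('side','s1.png'); cv2.imwrite('pics/s1b.png',cv2.resize(d['img'][140:260,200:320,::-1],(600,600),interpolation=2))
s=env.sense();print(s['t'],s['tool_pos'],s['contact_force'],s['width'])
E
```

```text
8.9 [0.58716627 0.07540607 0.25943103] [ 3.58781585  3.54977555 -6.47915511] 0.15525366405525434
```

View pics/s1b.png

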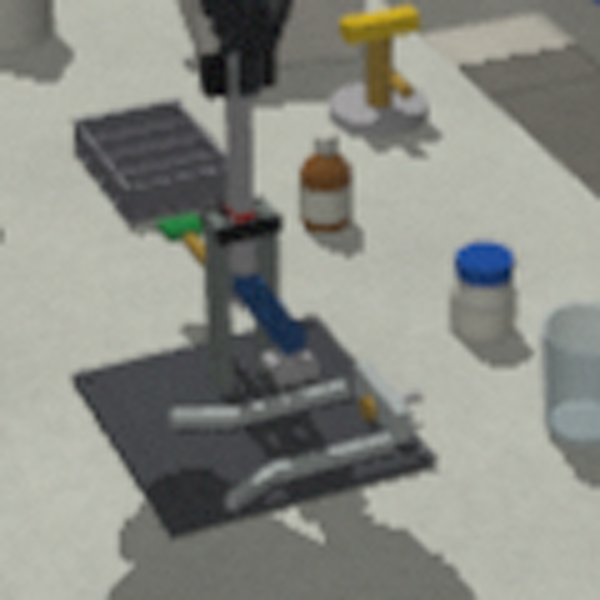

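Emit:
carry_out --series '[[[0,0,0],[0,0,-2],0],[[0,0,0],[0,0,-2],0],[[0,0,0],[0,0,-1.6],0],[[0,0,0],[0,0,0],0],[[0,0,0],[0,0,0],0],[[0,0,0],[0,0,0],0],[[0,0,0],[0,0,0],0],[[0,0,0],[0,0,0],0]]'

```text
t: 9.7
tool_pos: [0.5872, 0.0754, 0.2653]
tool_rot: [[0.026, -1.0, 0.0], [-1.0, -0.026, 0.001], [-0.001, -0.0, -1.0]]
contact_force: [3.4, 3.9, -5.9]
width: 0.153
```

Emit:
carry_out --series '[[[0,0,0],[0,0,1.5],0],[[0,0,0],[0,0,1.5],0],[[0,0,0],[0,0,0.5],0],[[0,0,0],[0,0,0],0],[[0,0,0],[0,0,0],0],[[0,0,0],[0,0,0],0],[[0,0,0],[0,0,0],0],[[0,0,0],[0,0,0],0]]'

```text
t: 10.5
tool_pos: [0.5872, 0.0754, 0.2621]
tool_rot: [[0.026, -1.0, 0.001], [-1.0, -0.026, 0.002], [-0.002, -0.001, -1.0]]
contact_force: [2.3, 3.8, -4.2]
width: 0.155
```

Emit:
carry_out --series '[[[0,0,0],[0,0,0],1],[[0,0,0],[0,0,0],1],[[0,0,0],[0,0,0],1],[[0,0,0],[0,0,0],1],[[0,0,0],[0,0,0],1],[[0,0,0],[0,0,0],1],[[0,0,0],[0,0,0],1],[[0,0,0],[0,0,0],1]]'

```text
t: 11.3
tool_pos: [0.5868, 0.0744, 0.2624]
tool_rot: [[0.026, -1.0, 0.0], [-1.0, -0.026, -0.0], [0.0, -0.0, -1.0]]
contact_force: [0.8, 0.4, -0.2]
width: 1.002
```

```bash
python3 - <<'E'
from h import *
d=shot('side','s2.png'); cv2.imwrite('pics/s2b.png',cv2.resize(d['img'][140:260,200:320,::-1],(600,600),interpolation=2))
s=env.sense();print(s['t'],s['tool_pos'],s['contact_force'],s['width'])
E
```

```text
11.35 [0.58680584 0.07441338 0.26238214] [-0.11130941 -0.61314924  0.34483205] 1.0010598601205463
```

View pics/s2b.png

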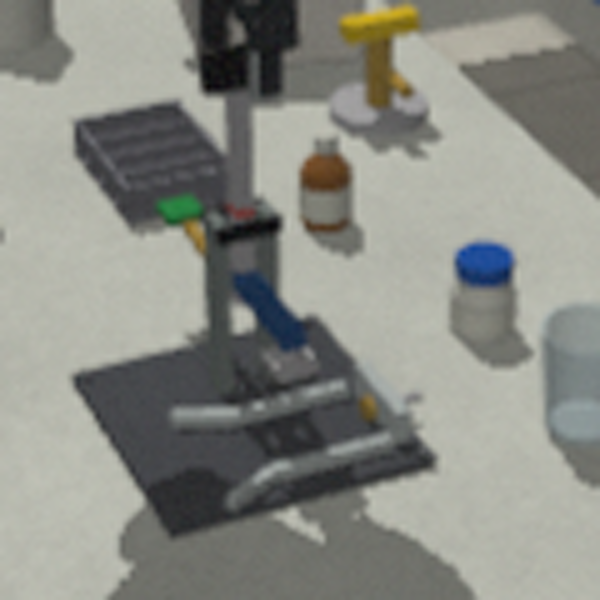

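Emit:
carry_out --series '[[[0,0,0],[0,0,-30],1],[[0,0,0],[0,0,-40],1],[[0,0,0],[0,0,-30],1],[[0,0,0],[40,9,0],1],[[0,0,0],[45,9,0],1],[[0,0,0],[45,9,0],1],[[0,0,0],[45,9,0],1],[[0,0,0],[45,9,0],1]]'

```text
t: 12.15
tool_pos: [0.547, -0.1483, 0.3627]
tool_rot: [[0.027, -1.0, 0.001], [-1.0, -0.027, 0.0], [0.0, -0.001, -1.0]]
contact_force: [0.6, -0.5, 0.2]
width: 0.993
```

Emit:
carry_out --series '[[[0,0,0],[45,9,0],1],[[0,0,0],[45,9,0],1],[[0,0,0],[45,9,0],1],[[0,0,0],[14,0,30],1],[[0,0,0],[0,0,40],1],[[0,0,0],[0,0,40],1],[[0,0,0],[0,0,40],1],[[0,0,0],[0,0,0],1]]'

```text
t: 12.95
tool_pos: [0.5213, -0.2953, 0.2068]
tool_rot: [[0.025, -1.0, -0.009], [-1.0, -0.025, 0.003], [-0.004, 0.009, -1.0]]
contact_force: [-0.1, 0.6, -0.0]
width: 0.998
```

```bash
python3 - <<'E'
from h import *
d=shot('wrist','w3.png'); np.savez('w3.npz',K=d['K'],R=d['R'],t=d['t'])
cv2.imwrite('pics/w3b.png',cv2.resize(d['img'][:,:,::-1],(800,600),interpolation=3))
s=env.sense();print(s['t'],s['tool_pos'],s['tool_rot'].round(4),s['contact_force'])
E
```

```text
13.0 [ 0.52318624 -0.29613794  0.21058535] [[ 0.0261 -0.9996 -0.0051]
 [-0.9997 -0.0261  0.001 ]
 [-0.0011  0.0051 -1.    ]] [ 0.13434275 -0.4421073   0.88894131]
```

View pics/w3b.png

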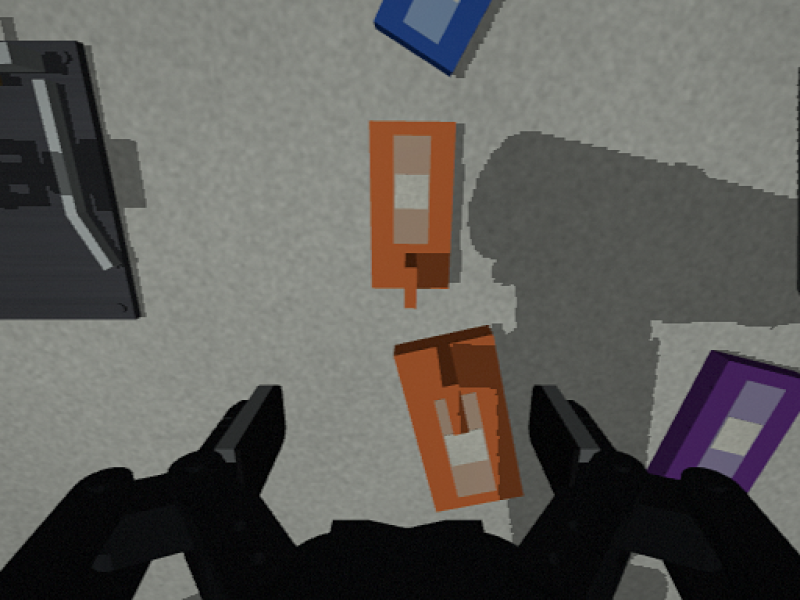

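```bash
python3 - <<'E'
from fit import *
d=dict(np.load('w3.npz'))
f=lambda L:[(x/1.5625-.2,y/1.5625-.2) for x,y in L]
cc=fit([.57,-.295,0],[(60,30,16),(60,-30,16),(-60,30,16),(-60,-4,64),(-60,4,64)],f([(370,121),(456,123),(373,287),(416,307),(405,307)]),d)
print('tab',T(cc,[(-.046,0,.04)]))
for p in f([(395,355),(395,347),(490,325)]): print(ray(p,.0,d).round(3),ray(p,.02,d).round(3))
for p in f([(440,345),(455,345)]): print(ray(p,.08,d).round(3))
E
```

```text
[ 0.5699 -0.2971  0.013 ] res px [[-0.2, -0.5], [0.5, -1.0], [-0.7, 0.4], [0.5, 0.8], [-0.1, 0.7]]
tab [[ 0.52390738 -0.29766931  0.04      ]]
[ 0.445 -0.286  0.   ] [ 0.454 -0.287  0.02 ]
[ 0.452 -0.286  0.   ] [ 0.461 -0.287  0.02 ]
[ 0.475 -0.366  0.   ] [ 0.483 -0.362  0.02 ]
[ 0.491 -0.317  0.08 ]
[ 0.491 -0.327  0.08 ]
```

Emit:
carry_out --series '[[[0,0,0],[1,-1,40],1],[[0,0,0],[0,0,40],1],[[0,0,0],[0,0,40],1],[[0,0,0],[0,0,25],1],[[0,0,0],[0,0,15],1],[[0,0,0],[0,0,0],1],[[0,0,0],[0,0,0],0],[[0,0,0],[0,0,0],0]]' --grip_force 25

```text
t: 13.8
tool_pos: [0.5273, -0.2978, 0.0548]
tool_rot: [[0.027, -1.0, 0.003], [-1.0, -0.027, -0.001], [0.001, -0.003, -1.0]]
contact_force: [0.3, -0.5, -0.2]
width: 0.688
```

Emit:
carry_out --series '[[[0,0,0],[0,0,0],0],[[0,0,0],[0,0,0],0],[[0,0,0],[0,0,0],0],[[0,0,0],[0,0,0],0],[[0,0,0],[0,0,0],0],[[0,0,0],[0,0,0],0],[[0,0,0],[0,0,0],0],[[0,0,0],[0,0,0],0]]'

```text
t: 14.6
tool_pos: [0.5257, -0.2974, 0.0529]
tool_rot: [[0.026, -1.0, 0.0], [-1.0, -0.026, -0.0], [0.0, -0.0, -1.0]]
contact_force: [-1.8, 1.5, 5.8]
width: 0.09
```

```bash
python3 - <<'E'
from h import *
d=shot('wrist','w4.png'); np.savez('w4.npz',K=d['K'],R=d['R'],t=d['t'])
cv2.imwrite('pics/w4b.png',cv2.resize(d['img'][:,:,::-1],(800,600),interpolation=3))
s=env.sense();print(s['t'],s['tool_pos'],s['tool_rot'].round(4),s['contact_force'],s['width'])
E
```

```text
14.65 [ 0.52574189 -0.29740191  0.05289062] [[ 2.640e-02 -9.997e-01  4.000e-04]
 [-9.997e-01 -2.640e-02 -3.000e-04]
 [ 3.000e-04 -4.000e-04 -1.000e+00]] [-1.95896202  0.5834529   5.09988965] 0.08570544586854145
```

View pics/w4b.png

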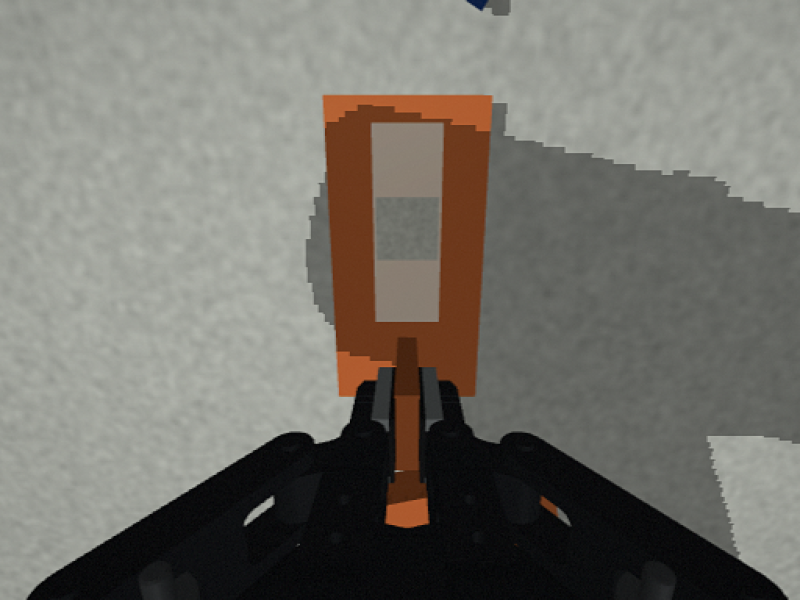

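Emit:
carry_out --series '[[[0,0,0],[0,0,-30],0],[[0,0,0],[0,0,-30],0],[[0,0,0],[-40,0,0],0],[[0,0,0],[-45,0,0],0],[[0,0,0],[-40,20,0],0],[[0,0,0],[-40,20,0],0],[[0,0,0],[-40,20,0],0],[[0,0,0],[-40,19,0],0]]' --grip_force 50

```text
t: 15.45
tool_pos: [0.4386, -0.0534, 0.1119]
tool_rot: [[0.026, -1.0, -0.001], [-1.0, -0.026, -0.0], [0.0, 0.001, -1.0]]
contact_force: [1.1, 1.1, -1.2]
width: 0.083
```

Emit:
carry_out --series '[[[0,0,0],[-30,0,0],0],[[0,0,0],[-10,0,0],0],[[0,0,0],[0,0,0],0],[[0,0,0],[0,0,0],0],[[0,0,0],[0,0,0],0],[[0,0,0],[0,0,0],0],[[0,0,0],[0,0,0],0],[[0,0,0],[0,0,0],0]]'

```text
t: 16.25
tool_pos: [0.4391, -0.015, 0.1123]
tool_rot: [[0.025, -1.0, -0.0], [-1.0, -0.025, -0.0], [0.0, 0.0, -1.0]]
contact_force: [-0.7, -0.7, -1.7]
width: 0.082
```

```bash
cat > pf.py <<'E'
from fit import *
P0=np.array([.5862,.0747,.0266])
def tp():
    s=env.sense(); q=s['tool_pos']; c,n=np.cos(P0[2]),np.sin(P0[2]); a,b=q[0]-P0[0],q[1]-P0[1]
    R=s['tool_rot']
    print('t',s['t'],'press-frame TCP mm',((c*a+n*b)*1e3).round(1),((-n*a+c*b)*1e3).round(1),(q[2]*1e3).round(1),'yaw',np.arctan2(R[0,0],-R[1,0]).round(4),'F',s['contact_force'].round(1),'w',round(s['width'],3))
E
python3 - <<'E'
from pf import *
d=shot('wrist','w5.png'); np.savez('w5.npz',K=d['K'],R=d['R'],t=d['t'])
cv2.imwrite('pics/w5b.png',cv2.resize(d['img'][:,:,::-1],(800,600),interpolation=3))
tp()
E
```

```text
t 16.3 press-frame TCP mm -149.4 -85.6 112.3 yaw 0.0255 F [ 1.2 -0.2 -2.9] w 0.081
```

View pics/w5b.png

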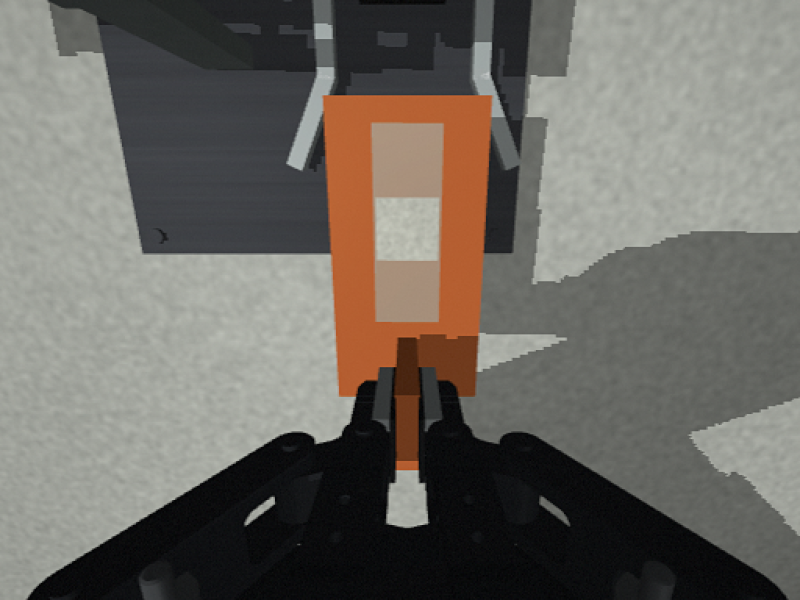

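```bash
python3 - <<'E'
from pf import *
d=dict(np.load('w5.npz'));a=cv2.imread('pics/w5.png')
cv2.imwrite('pics/w5c.png',cv2.resize(a[0:120,180:340],(800,600),interpolation=2))
for y in (-52.5,-117.5): print((proj(T(P0,np.array([(-30,y,18),(0,y,18)])/1e3),d)+.5-[180,0])*5)
print((proj(T(P0,np.array([(-115,60,8),(-115,-145,8)])/1e3),d)+.5)*1.5625)
E
```

```text
[[174.77980784 251.35779754]
 [163.50727339  11.36061611]]
[[618.76210416 251.08545262]
 [629.1972475   11.03713133]]
[[143.3657233  253.9704471 ]
 [514.18793913 253.81339161]]
```

View pics/w5c.png

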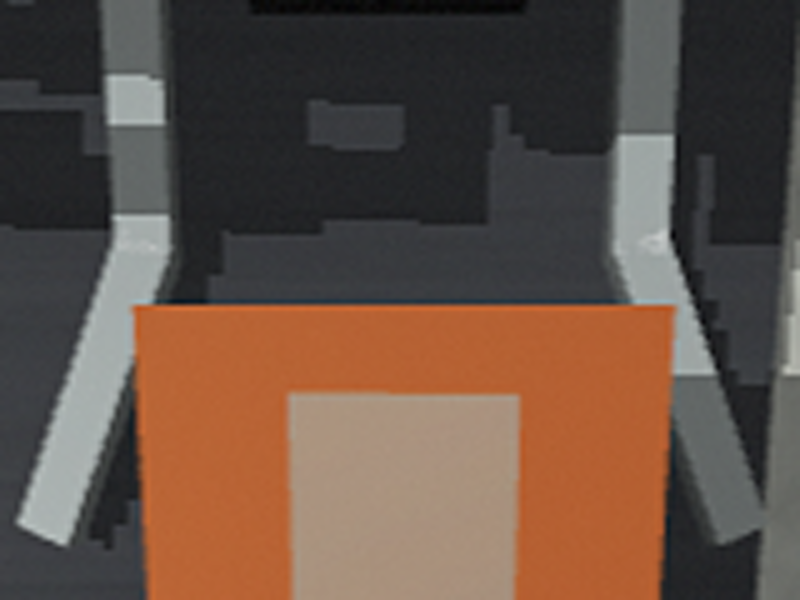

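```bash
python3 - <<'E'
from pf import *
d=dict(np.load('w5.npz'))
def pr(X):
    c,n=np.cos(P0[2]),np.sin(P0[2]); a,b=X[0]-P0[0],X[1]-P0[1]; return np.round([(c*a+n*b)*1e3,(-n*a+c*b)*1e3],1)
f=lambda x,y:(180+x/5-.4,y/5-.4)
for p in [(135,306),(674,306)]: print('lead',pr(ray(f(*p),.0755,d)))
for p in [(172,250),(612,250)]: print('rib',pr(ray(f(*p),.018,d)))
g=lambda x,y:(x/1.5625-.2,y/1.5625-.2)
for p in [(339,396),(476,396)]: print('rear',pr(ray(g(*p),.0755,d)))
E
```

```text
lead [-45.7 -56.6]
lead [ -45.8 -115.7]
rib [-29.9 -52.2]
rib [ -29.9 -116.6]
rear [-165.1  -56.2]
rear [-165.1 -116.2]
```

Emit:
carry_out --series '[[[0,0,0],[-1.8,0,15],0],[[0,0,0],[0,0,15],0],[[0,0,0],[0,0,10],0],[[0,0,0],[0,0,6],0],[[0,0,0],[0,0,3],0],[[0,0,0],[0,0,1],0],[[0,0,0],[0,0,0],0],[[0,0,0],[0,0,0],0]]'

```text
t: 17.1
tool_pos: [0.4394, -0.0126, 0.0628]
tool_rot: [[0.026, -1.0, 0.001], [-1.0, -0.026, 0.0], [-0.0, -0.001, -1.0]]
contact_force: [0.7, 0.1, -2.5]
width: 0.083
```

```bash
python3 - <<'E'
from pf import *
d=shot('wrist','w6.png'); np.savez('w6.npz',K=d['K'],R=d['R'],t=d['t'])
cv2.imwrite('pics/w6b.png',cv2.resize(d['img'][:,:,::-1],(800,600),interpolation=3))
tp()
E
```

```text
t 17.15 press-frame TCP mm -149.1 -83.3 62.8 yaw 0.0263 F [-0.6  0.2 -0.4] w 0.081
```

View pics/w6b.png

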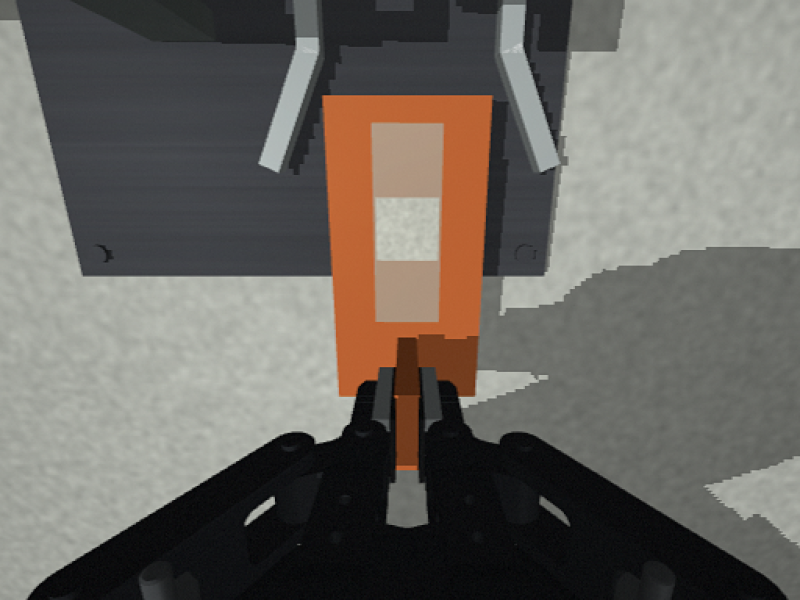

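Emit:
carry_out --series '[[[0,0,0],[0.8,0,0],0],[[0,0,0],[0,0,1.5],0],[[0,0,0],[0,-4,0],0],[[0,0,0],[0,-6,0],0],[[0,0,0],[0,-6,0],0],[[0,0,0],[0,-6,0],0],[[0,0,0],[0,-6,0],0],[[0,0,0],[0,0,0],0]]'

```text
t: 17.95
tool_pos: [0.4676, -0.0129, 0.0609]
tool_rot: [[0.026, -1.0, -0.0], [-1.0, -0.026, -0.0], [0.0, 0.001, -1.0]]
contact_force: [-1.5, -1.5, 3.4]
width: 0.082
```

```bash
python3 - <<'E'
from pf import *
d=shot('wrist','w7.png'); cv2.imwrite('pics/w7b.png',cv2.resize(d['img'][:,:,::-1],(800,600),interpolation=3))
tp()
E
```

```text
t 18.0 press-frame TCP mm -120.9 -84.4 60.9 yaw 0.026 F [-0.4 -2.2  0.7] w 0.083
```

View pics/w7b.png

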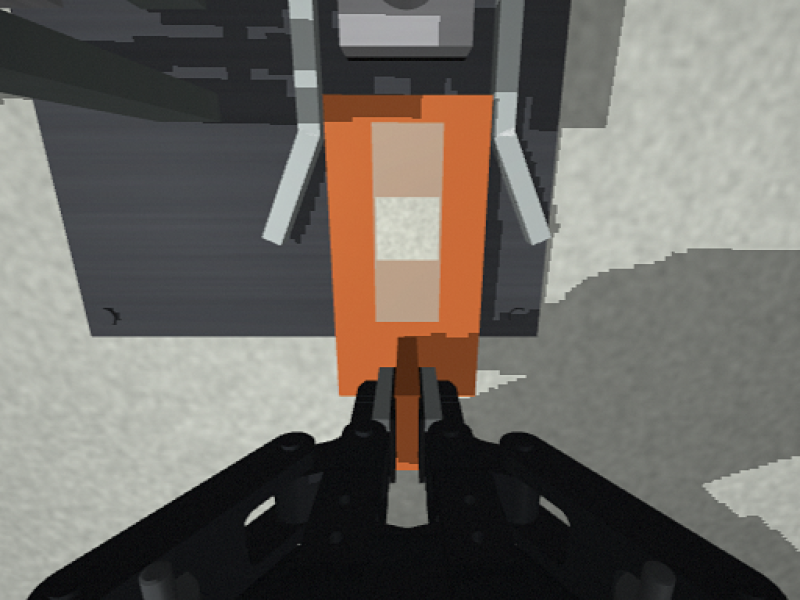

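Emit:
carry_out --series '[[[0,0,0],[0,-5,0],0],[[0,0,0],[0,-8,0],0],[[0,0,0],[0,-8,0],0],[[0,0,0],[0,-8,0],0],[[0,0,0],[0,-8,0],0],[[0,0,0],[0,-8,0],0],[[0,0,0],[0,-5,0],0],[[0,0,0],[0,0,0],0]]'

```text
t: 18.8
tool_pos: [0.5181, -0.0115, 0.0609]
tool_rot: [[0.026, -1.0, 0.0], [-1.0, -0.026, -0.0], [0.0, -0.0, -1.0]]
contact_force: [0.2, -2.1, 0.8]
width: 0.081
```

```bash
python3 - <<'E'
from pf import *
tp()
E
```

```text
t 18.8 press-frame TCP mm -70.4 -84.4 60.9 yaw 0.0263 F [ 0.2 -2.1  0.8] w 0.081
```

Emit:
carry_out --series '[[[0,0,0],[0,-3,0],0],[[0,0,0],[0,-3,0],0],[[0,0,0],[0,-3,0],0],[[0,0,0],[0,-1,0],0],[[0,0,0],[0,-0.6,0],0],[[0,0,0],[0,-0.6,0],0],[[0,0,0],[0,-0.6,0],0],[[0,0,0],[0,0,0],0]]'

```text
t: 19.6
tool_pos: [0.5282, -0.0114, 0.0609]
tool_rot: [[0.026, -1.0, -0.001], [-1.0, -0.026, -0.0], [0.0, 0.001, -1.0]]
contact_force: [-5.3, -0.4, 7.2]
width: 0.081
```

Emit:
carry_out --series '[[[0,0,0],[0,-0.6,0],0],[[0,0,0],[0,-0.6,0],0],[[0,0,0],[0,-0.6,0],0],[[0,0,0],[0,-0.6,0],0],[[0,0,0],[0,-0.6,0],0],[[0,0,0],[0,0,0],0],[[0,0,0],[0,0,0],0],[[0,0,0],[0,0,0],0]]'

```text
t: 20.4
tool_pos: [0.5311, -0.0113, 0.0609]
tool_rot: [[0.026, -1.0, -0.001], [-1.0, -0.026, -0.0], [0.0, 0.001, -1.0]]
contact_force: [-5.0, -1.1, 6.4]
width: 0.082
```

Emit:
carry_out --series '[[[0,0,0],[0,-0.6,0],0],[[0,0,0],[0,-0.6,0],0],[[0,0,0],[0,-0.6,0],0],[[0,0,0],[0,-0.6,0],0],[[0,0,0],[0,-0.6,0],0],[[0,0,0],[0,0,0],0],[[0,0,0],[0,0,0],0],[[0,0,0],[0,0,0],0]]'

```text
t: 21.2
tool_pos: [0.5342, -0.0112, 0.0609]
tool_rot: [[0.026, -1.0, -0.001], [-1.0, -0.026, -0.0], [0.0, 0.001, -1.0]]
contact_force: [-5.9, 0.1, 5.6]
width: 0.08
```

Emit:
carry_out --series '[[[0,0,0],[0,0,-0.4],0],[[0,0,0],[0,0,0],0],[[0,0,0],[0,-0.6,0],0],[[0,0,0],[0,-0.6,0],0],[[0,0,0],[0,-0.6,0],0],[[0,0,0],[0,-0.6,0],0],[[0,0,0],[0,0,0],0],[[0,0,0],[0,0,0],0]]'

```text
t: 22.0
tool_pos: [0.5373, -0.0109, 0.0613]
tool_rot: [[0.026, -1.0, -0.0], [-1.0, -0.026, -0.0], [0.0, 0.0, -1.0]]
contact_force: [-0.4, -0.2, -1.9]
width: 0.081
```

Emit:
carry_out --series '[[[0,0,0],[0,-0.6,0],0],[[0,0,0],[0,-0.6,0],0],[[0,0,0],[0,-0.6,0],0],[[0,0,0],[0,-0.6,0],0],[[0,0,0],[0,0,0],0],[[0,0,0],[0,0,0],0],[[0,0,0],[0,0,0],0],[[0,0,0],[0,0,0],0]]'

```text
t: 22.8
tool_pos: [0.5396, -0.0109, 0.0613]
tool_rot: [[0.026, -1.0, -0.0], [-1.0, -0.026, -0.0], [0.0, 0.0, -1.0]]
contact_force: [0.8, 0.3, -1.7]
width: 0.079
```

Emit:
carry_out --series '[[[0,0,0],[0,-0.6,0],0],[[0,0,0],[0,-0.6,0],0],[[0,0,0],[0,-0.6,0],0],[[0,0,0],[0,-0.6,0],0],[[0,0,0],[0,0,0],0],[[0,0,0],[0,0,0],0],[[0,0,0],[0,0,0],0],[[0,0,0],[0,0,0],0]]'

```text
t: 23.6
tool_pos: [0.542, -0.0108, 0.0613]
tool_rot: [[0.026, -1.0, 0.0], [-1.0, -0.026, 0.0], [-0.0, -0.0, -1.0]]
contact_force: [0.7, -0.3, -2.8]
width: 0.08
```

```bash
python3 - <<'E'
from pf import *
d=shot('wrist','w8.png'); cv2.imwrite('pics/w8b.png',cv2.resize(d['img'][:,:,::-1],(800,600),interpolation=3))
tp()
E
```

```text
t 23.65 press-frame TCP mm -46.4 -84.3 61.3 yaw 0.0263 F [ 0.2  0.7 -2.1] w 0.085
```

View pics/w8b.png

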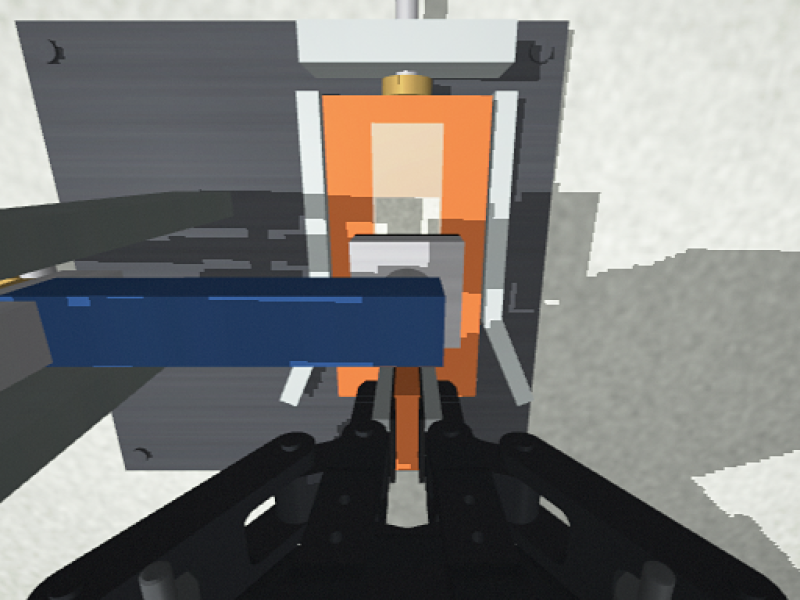

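Emit:
carry_out --series '[[[0,0,0],[0,-0.4,0],0],[[0,0,0],[0,-0.4,0],0],[[0,0,0],[0,-0.4,0],0],[[0,0,0],[0,0,0],0],[[0,0,0],[0,0,0],0],[[0,0,0],[0,0,0],0],[[0,0,0],[0,0,0],0],[[0,0,0],[0,0,0],0]]'

```text
t: 24.45
tool_pos: [0.5421, -0.011, 0.0611]
tool_rot: [[0.026, -1.0, -0.002], [-1.0, -0.026, -0.0], [0.0, 0.002, -1.0]]
contact_force: [-5.2, -0.5, 1.2]
width: 0.084
```

Emit:
carry_out --series '[[[0,0,0],[0,-0.4,0],0],[[0,0,0],[0,-0.4,0],0],[[0,0,0],[0,-0.4,0],0],[[0,0,0],[0,0,0],0],[[0,0,0],[0,0,0],0],[[0,0,0],[0,0,0],0],[[0,0,0],[0,0,0],0],[[0,0,0],[0,0,0],0]]'

```text
t: 25.25
tool_pos: [0.5421, -0.0111, 0.061]
tool_rot: [[0.026, -1.0, -0.004], [-1.0, -0.026, -0.001], [0.001, 0.004, -1.0]]
contact_force: [-8.7, 2.6, 5.7]
width: 0.084
```

Emit:
carry_out --series '[[[0,0,0],[0,-0.4,-0.2],0],[[0,0,0],[0,0,0],0],[[0,0,0],[0,0,0],0],[[0,0,0],[0,0,0],0],[[0,0,0],[0,0,0],0],[[0,0,0],[0,0,0],0],[[0,0,0],[0,0,0],0],[[0,0,0],[0,0,0],0]]'

```text
t: 26.05
tool_pos: [0.5421, -0.0111, 0.0611]
tool_rot: [[0.026, -1.0, -0.005], [-1.0, -0.026, -0.001], [0.001, 0.005, -1.0]]
contact_force: [-10.2, 2.1, 5.4]
width: 0.081
```

Emit:
carry_out --series '[[[0,0,0],[0,0.5,0],0],[[0,0,0],[0,0.5,0],0],[[0,0,0],[0,0,0],0.4],[[0,0,0],[0,0,0],0.4],[[0,0,0],[0,0,0],0.4],[[0,0,0],[0,0,0],0.4],[[0,0,0],[0,0,0],0.4],[[0,0,0],[0,0,-5],0.4]]'

```text
t: 26.85
tool_pos: [0.5435, -0.0109, 0.0661]
tool_rot: [[0.026, -1.0, -0.001], [-1.0, -0.026, -0.0], [0.0, 0.001, -1.0]]
contact_force: [0.2, 0.0, 0.6]
width: 0.398
```

```bash
python3 - <<'E'
from pf import *
d=shot('wrist','w9.png'); cv2.imwrite('pics/w9b.png',cv2.resize(d['img'][:,:,::-1],(800,600),interpolation=3))
tp()
E
```

```text
t 26.9 press-frame TCP mm -44.3 -84.2 67.3 yaw 0.0264 F [0.9 0.8 1.2] w 0.394
```

View pics/w9b.png

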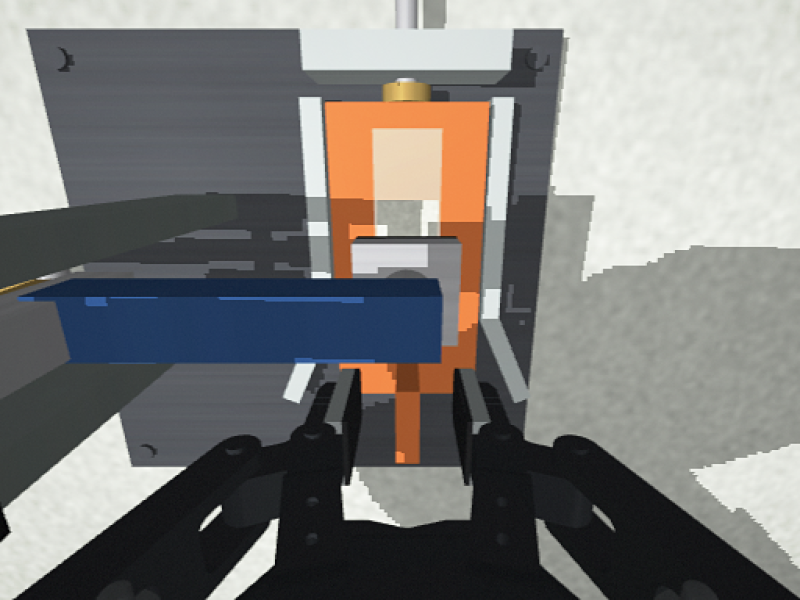

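Emit:
carry_out --series '[[[0,0,0],[0,0,-35],0.4],[[0,0,0],[0,0,-45],0.4],[[0,0,0],[0,0,-45],0.4],[[0,0,0],[0,0,-45],0.4],[[0,0,0],[0,0,-45],0.4],[[0,0,0],[0,0,-45],0],[[0,0,0],[-40,0,-5],0],[[0,0,0],[-40,0,0],0]]'

```text
t: 27.7
tool_pos: [0.5423, 0.0696, 0.3345]
tool_rot: [[0.024, -1.0, 0.005], [-1.0, -0.024, 0.002], [-0.002, -0.005, -1.0]]
contact_force: [0.3, 1.4, -0.5]
width: -0.001
```

Emit:
carry_out --series '[[[0,0,0],[-40,-14,0],0],[[0,0,0],[-40,-15,0],0],[[0,0,0],[-40,-15,0],0],[[0,0,0],[0,0,40],0],[[0,0,0],[0,0,45],0],[[0,0,0],[0,0,40],0],[[0,0,0],[0,0,0],0],[[0,0,0],[0,0,0],0]]'

```text
t: 28.5
tool_pos: [0.583, 0.1902, 0.2075]
tool_rot: [[0.027, -1.0, 0.0], [-1.0, -0.027, -0.001], [0.001, -0.0, -1.0]]
contact_force: [0.2, 1.8, 0.5]
width: -0.0
```

```bash
python3 - <<'E'
from pf import *
d=shot('wrist','w10.png'); cv2.imwrite('pics/w10b.png',cv2.resize(d['img'][:,:,::-1],(800,600),interpolation=3))
tp(); print((proj(T(P0,np.array([(0,122,92)])/1e3),d)+.5)*1.5625)
E
```

```text
t 28.55 press-frame TCP mm 0.7 116.0 208.9 yaw 0.0266 F [-0.3 -1.   0.4] w 0.002
[[396.17147702 306.7255921 ]]
```

View pics/w10b.png

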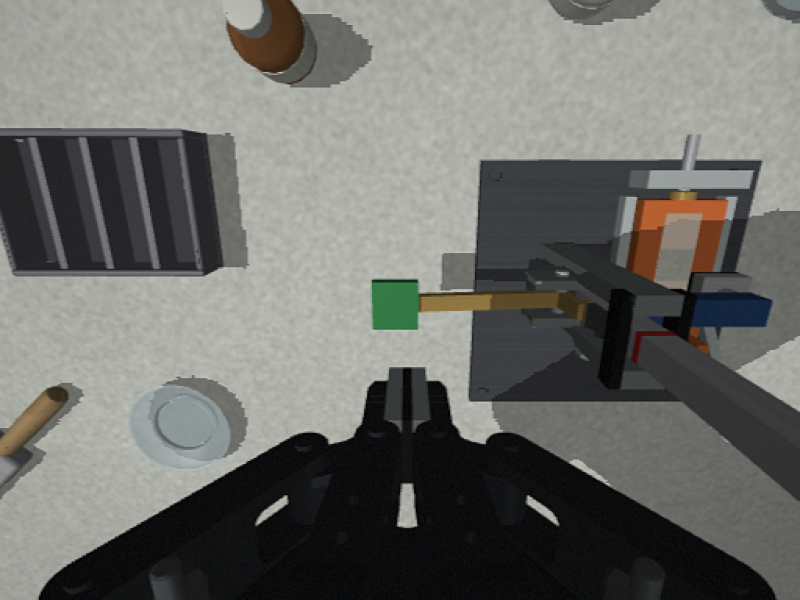

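Emit:
carry_out --series '[[[0,0,0],[-6,0,30],0],[[0,0,0],[0,0,30],0],[[0,0,0],[0,0,25],0],[[0,0,0],[0,0,8],0],[[0,0,0],[0,0,3],0],[[0,0,0],[0,0,3],0],[[0,0,0],[0,0,3],0],[[0,0,0],[0,0,0],0]]'

```text
t: 29.35
tool_pos: [0.5833, 0.1968, 0.1056]
tool_rot: [[0.026, -1.0, 0.002], [-1.0, -0.026, 0.001], [-0.001, -0.002, -1.0]]
contact_force: [0.5, 0.8, 0.1]
width: -0.0
```

Emit:
carry_out --series '[[[0,0,0],[0,0,3],0],[[0,0,0],[0,0,3],0],[[0,0,0],[0,0,3],0],[[0,0,0],[0,0,3],0],[[0,0,0],[0,0,3],0],[[0,0,0],[0,0,3],0],[[0,0,0],[0,0,3],0],[[0,0,0],[0,0,2],0]]'

```text
t: 30.15
tool_pos: [0.5822, 0.196, 0.081]
tool_rot: [[0.026, -1.0, -0.001], [-1.0, -0.026, -0.001], [0.001, 0.001, -1.0]]
contact_force: [-0.6, -0.1, 1.5]
width: 0.0
```

Emit:
carry_out --series '[[[0,0,0],[0,0,0],0],[[0,0,0],[0,0,0],0],[[0,0,0],[0,0,0],0],[[0,0,0],[0,0,0],0],[[0,0,0],[0,0,0],0],[[0,0,0],[0,0,0],0],[[0,0,0],[0,0,0],0],[[0,0,0],[0,0,0],0]]'

```text
t: 30.95
tool_pos: [0.5824, 0.1964, 0.0815]
tool_rot: [[0.026, -1.0, 0.0], [-1.0, -0.026, 0.0], [-0.0, -0.0, -1.0]]
contact_force: [-0.4, 1.4, 1.1]
width: -0.001
```

```bash
python3 - <<'E'
from pf import *
d=shot('side','s3.png'); cv2.imwrite('pics/s3b.png',cv2.resize(d['img'][140:260,200:320,::-1],(600,600),interpolation=2))
tp()
E
```

```text
t 31.0 press-frame TCP mm -0.5 121.7 81.5 yaw 0.0262 F [-0.   0.1  1.5] w -0.002
```

View pics/s3b.png

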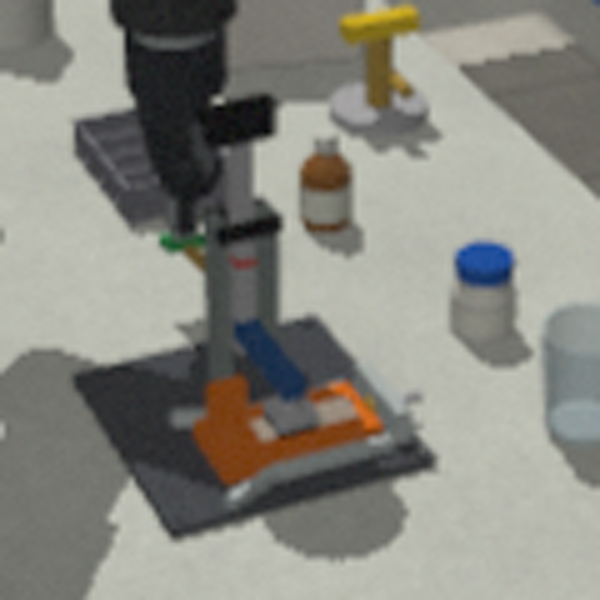

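Foot is sunk onto the carrier. Holding a little longer, then backing away.

Emit:
carry_out --series '[[[0,0,0],[0,0,0],0],[[0,0,0],[0,0,0],0],[[0,0,0],[0,0,0],0],[[0,0,0],[0,0,0],0],[[0,0,0],[0,0,-5],0],[[0,0,0],[0,0,-8],0],[[0,0,0],[0,0,-10],0],[[0,0,0],[0,0,-15],0]]'

```text
t: 31.8
tool_pos: [0.5822, 0.1962, 0.1201]
tool_rot: [[0.026, -1.0, -0.001], [-1.0, -0.026, -0.0], [0.0, 0.001, -1.0]]
contact_force: [0.4, 0.6, 0.2]
width: 0.003
```

Emit:
carry_out --series '[[[0,0,0],[0,0,-30],0],[[0,0,0],[0,0,-40],0],[[0,0,0],[0,0,-40],0],[[0,0,0],[0,0,-30],0],[[0,0,0],[0,0,0],0],[[0,0,0],[0,0,0],0],[[0,0,0],[0,0,0],0],[[0,0,0],[0,0,0],0]]'

```text
t: 32.6
tool_pos: [0.5819, 0.196, 0.2584]
tool_rot: [[0.026, -1.0, -0.002], [-1.0, -0.026, -0.001], [0.001, 0.002, -1.0]]
contact_force: [0.3, -0.4, -0.6]
width: -0.002
```

```bash
python3 - <<'E'
from pf import *
d=shot('side','s4.png'); a=cv2.resize(d['img'][140:260,200:320,::-1],(600,600),interpolation=2)
cv2.imwrite('pics/s4b.png',a)
d=shot('wrist','w11.png')
tp()
E
```

```text
t 32.7 press-frame TCP mm -0.9 121.5 258.5 yaw 0.0261 F [ 0.7  0.  -0. ] w 0.0
```

View pics/s4b.png

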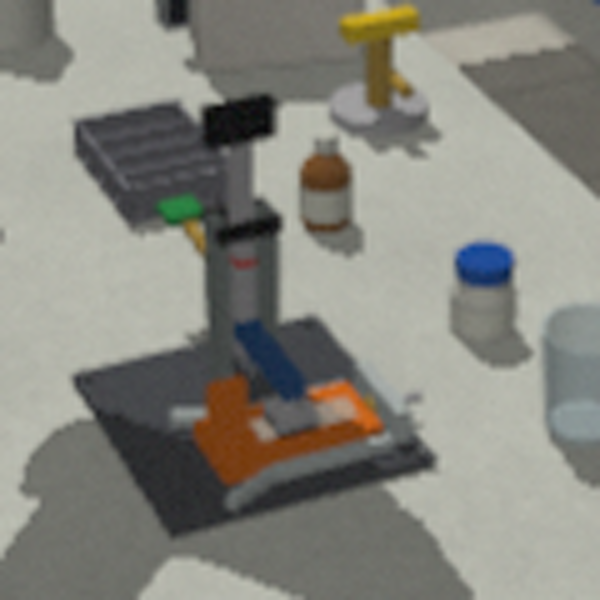

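View pics/w11.png

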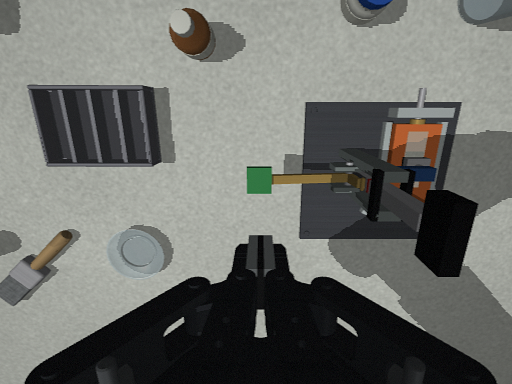

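```bash
python3 -c "
from bench import env
print(env.finish_job())"
```

```text
the job is handed in; nothing more can be done
None
```

The job is done and handed in at about 33 s of the 69 s allowed. `env.finish_job()` gives no verdict, so these are my own readings.

- **Rail:** I raised it about 61 mm by the black handle and lowered it again. At about 58 mm the weight began to come off the gripper. After I let go, the side picture showed the red band above the uprights and the green pad back at rest, so the pawl was holding.
- **Carrier:** I took the smaller orange one and left the larger orange and the purple one. I lowered it into the lane mouth and slid it in until it stopped dead on the brass stop. The wrist force rose to about 10 N, some of it friction on the deck. The last estimate, taken while it was held in the lane, put it within about 1 mm of the lane's middle line and straight.
- **Extra drag:** Partway along the lane I felt about 5 N. It vanished once I raised the tool 0.4 mm, so it was probably from pressing the carrier onto the deck.
- **Release:** I pressed the pad down about 24 mm, reading under 2 N, and held it for more than a second. The foot sank onto the carrier, and I backed straight up.
- **Last check:** The pictures show the foot on the carrier, the lever back up and the carrier against the stop. The bystanders in view look undisturbed, though the blue carrier was out of these last views. The tool was clear, with a force reading near zero. I could not measure the foot's force or the rail height directly.

No checks failed; the only disagreement was about 1 mm in the lane's middle line between pictures, which I corrected before inserting the carrier.

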